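# Open the dust hood's sash to its working mark

## Robot

A 6-joint arm with a two-finger parallel gripper is mounted at the origin on a cart in front of the work surface, level with it; the furniture and walls round the work are solid. World frame = base frame: x ahead of the robot, y to its left, z up, the work surface at z = 0. Lengths are in m, angles in degrees, forces in N, time in s.
With the tool pointing down it reaches from about 0.25 to 0.725 m from the base axis. Payload 9.7 kg.
Tool frame: the origin (TCP) lies midway between the tips of the shut fingers; the grasp point (between the pads) lies 19 mm behind it; z points along the fingers, x is the direction in which the jaws open and shut, and the axes are right-handed (so a half turn about z gives the same grasp; the last joint's range is limited). The gripper opens to 85 mm and grips with 20 to 120 N. Pads are 22 mm wide; open, the fingers measure 114 mm over their backs; the gripper's body (76 mm by 85 mm) begins 54 mm behind the grasp point. The pads swing forward as they close: fully open they stand 13 mm farther back than shut.
Start: joints at [-70.13, 4.979, 10.078, 95.1, 0, 90], TCP at [0.187, -0.517, 0.231] pointing down, gripper open.
Joint ranges: [-179.16, 179.16], [-48.56, 103.87], [-65.8, 70.77], [-126.05, 130.52], [-82.76, 87.17], [-180, 180]. Speed limits (degrees/s): [127.2, 127.2, 147.25, 180, 180, 180].

## Interface

Orientations are given as [roll, pitch, yaw] about the fixed x, y, z axes, in that order (R = Rz(yaw) Ry(pitch) Rx(roll)).
In Python, from workcell import sensors, camera, get_calibration, bot, recognise, place_of gives the robot as it stands. The module is installed in compiled form; this text tells all that it offers.
- The arm moves only by the tool send_rows, never from a script. Its argument "plan" is a list of rows, each a list of 3 entries, a list of its own where there are three numbers: the shift along the tool's x, y, z normalised to -1 to 1, where 1 is 0.3 m, then the turn, a rotation vector about the tool's x, y, z normalised to -1 to 1, where 1 is pi rad, then the closure, from -1 (fully open) to 1 (shut). In form: [[[x, y, z], [rx, ry, rz], claw], ...]. A call has 1 to 10 rows; each row is the pose to reach, as a shift and turn from the pose commanded when the call began, along the tool's axes at that moment, turning the shorter way round; what a row does not reach only later rows make up. A row lasts 1/10 s, in which the tool goes at most 50 mm and 8.59 degrees, less where a joint would pass 70% of its speed; a pose out of reach is approached as far as the arm can. A call with a number of a shift or a turn outside -1 to 1 is refused whole. A call with a gripper value outside its range is refused whole. The fingers move at their own pace and stop on an object; "force" is the grip in N (left out, the last holds). Time passes only in rows, so rows that repeat a pose let the fingers close. It gives the time, the measured TCP pose, the force and the opening at its end, in the units of the state.
- sensors.get_obs(): the state, without advancing time (a new reading comes with each control period).
- camera(name): name is "side" or "top" or "wrist"; returns the picture (480x640x3 uint8, blue, green, red); there is no depth.
- get_calibration(name): a dict with "fx", "fy", "cx", "cy" (pixels), "k1" (the pictures are not rectified: a ray, as slopes to the right and down, at radius r is drawn at 1 + k1 r^2 times it, then the intrinsics apply), "R" (3x3) and "t" (3): a world point X has camera coordinates R X + t. Camera axes: x right, y down, z forward; pixel columns grow to the right and rows downward; lengths in m; the calibration is good to about 2 mm. A picture is of the moment at which its call begins: read the wrist's pose just before it. get_calibration takes no time and is no camera call; for the wrist camera it gives the pose at the moment of the call.
- bot.job_done(): hands the job in, once; it reports no verdict.
Trained networks look in the newest picture that a camera, given by its name, has taken for a name from the list of things; names that differ only in an ending like _2 or _b are one class to them, and where a whole thing is asked for, a point or a joint stands for the part that bears it (a point fixed in the world has none). Each returns a list of dicts, best first, with "p" (0 to 1); they miss things now and then, are a little off and sometimes report something else, mostly with a low value. They report only what shows in the picture. A call takes as long as a camera call.
- recognise(label, camera): "point" ([column, row] in pixels, amid what is visible of it).
- place_of(label, camera): "point" ([column, row] in pixels: a listed point, or the origin of a listed thing).
The state is a dict: "time": time; "q": joint angles; "qd": joint speeds; "joint_efforts": joint torques, N m; "ee_pos": TCP position; "tcp_rot": TCP orientation; "wrist_force": force on the tool from outside, world axes, zero at the start; "torque": the same for the moment, N m; "opening": finger opening in m.
Only numpy, scipy, OpenCV 4.12 (cv2) and the standard library are available. Lean on these libraries where they do the work, as an engineer would, in place of code of your own. Each camera call takes 0.05 s, during which the arm holds its last target. There are 200 camera calls.

## Task

Push the sloping sliding window of the small bench hood up from beneath its black lip until the red pointer on the window is level with the green mark on the hood's right-hand post, and leave it standing there. Do it with the fingers pushing under the lip only: do not pinch the lip or touch its yellow top, and do not shift the green mark or disturb the bottles, dish and can in and beside the hood.

Things in the scene. Friction and masses are not known exactly. Their poses are not given: they have to be found in the camera images.
- hood: Fixed bench hood, white with aluminium posts, 240 deep x 280 wide x 303 high mm. Origin: centre of its underside, on the desk. x points from its front to its back, y to its left seen from the front, z up. Its front plane starts at the base's front edge (120 mm before the origin) and leans back 35 degrees from vertical (up the slope = 0.574 x + 0.819 z); below the window it is open. Base 12 mm thick.
- sash: Sliding window with its lip (clear, in an aluminium frame 216 mm wide, 125 mm long up the slope). Its origin is no point on it: use lip_under. It can slide 140 mm up the slope from its lowest position. Counterweighted: about 3 to 6 N along the slope moves it up or down (more when moved fast), and it stays where it is left, without coasting.
- lip_under (a point): Middle of the flat underside of the black lip at the window's lower edge, 18 mm out from the window plane and, with the window lowest, 88 mm above the desk. The lip is 174 mm wide (y), 11 mm thick with the yellow strip on its top, stands out square to 36 mm from the window plane, front edge rounded; free space before and beneath it. Frame: z up the slope (the way it slides), y to the hood's left, -x square out of the window.
- pointer (a point): Centre line, at the tip, of the red pointer, 6 mm high, at the right-hand end of the window's lower edge; it moves with the window. Frame as for lip_under.
- mark_center (a point): Centre of the green mark on the right-hand post (the hood's -y side), a clip 20 mm high along the slope, clamped at a height that differs from run to run. Frame as for lip_under: the pointer is level with it when both have the same position along z of this frame (up the slope).
- petri_dish_a: Petri dish, 67 x 67 x 15 mm, standing loose on the floor inside the hood, about its middle; origin at the centre of its underside.
- immersion_oil: Small brown bottle with a black cap, 25 x 25 x 56 mm, loose inside the hood, about its middle; origin at the centre of its underside.
- dropper_bottle: White dropper bottle, 42 x 41 x 110 mm, loose on the desk to the left of the hood; origin at the centre of its underside.
- objective_can: White can (clear cover) with a black foot, 39 x 39 x 66 mm, loose on the desk to the right of the hood; origin at the centre of its underside.

How it is judged:
By the outcome, as a careful person would: the job done as asked, in the order asked, and still so for the second after the job is handed in, with the robot touching nothing.
It also fails if it takes over 38 s, if anything falls off the work surface, if the arm or the gripper's body presses on something with over 40 N, if the wrist force passes 120 N, or if a joint passes its speed limit or range.

## Working session

There is one attempt and no reset: what is moved stays moved. The work goes in short steps, Python scripts to look and compute and a tool call to move; the robot and the scene stay as the last step left them, time stands still between calls to the robot, and variables do not carry over. Pictures are saved under pics/ and viewed, on a budget of 10 in all, crops included, one or two more only if the job needs it, and the job is handed in when it is done.

Besides the shell and the picture viewer there is one more tool, called by a JSON object that holds its "fn" and its "kwargs", one argument or row to a line. send_rows: Moves the arm, as the interface text tells. Scaled input: -1 to 1 covers 0.3 m each way for a shift and pi rad each way for a turn. Its arguments: {"type":"object","properties":{"plan":{"type":"array"},"force":{"type":"number"}},"required":["plan"]}

```bash
mkdir -p pics
cat > h.py <<'E'
import numpy as np,cv2
from workcell import sensors,camera,get_calibration,bot,recognise,place_of
from scipy.optimize import least_squares
from scipy.spatial.transform import Rotation as Ro
def proj(c,X):
    p=np.asarray(c['R'])@np.asarray(X)+np.asarray(c['t']);s=p[:2]/p[2];s=s*(1+c['k1']*(s@s))
    return np.array([c['fx']*s[0]+c['cx'],c['fy']*s[1]+c['cy']])
def tri(obs,x0=(.5,0,.1)):
    r=least_squares(lambda X:np.concatenate([proj(c,X)-p for c,p in obs]),x0)
    return r.x,np.abs(r.fun).max()
E
python3 - <<'E'
from h import *
o=sensors.get_obs();print(o)
C={}
for n in("side","top"):
    im=camera(n);cv2.imwrite(f"pics/{n}0.png",im);C[n]=get_calibration(n);print(n,C[n])
for l in("hood","lip_under","pointer","mark_center","petri_dish_a","immersion_oil","dropper_bottle","objective_can"):
    ob=[]
    for n in C:
        r=place_of(l,n);print(l,n,[(np.round(a['point'],1),round(a['p'],2)) for a in r[:2]])
        if r: ob.append((C[n],np.array(r[0]['point'])))
    if len(ob)==2: print('  ',tri(ob))
E
```

```text
{'time': 0.0, 'q': array([-7.01300985e+01,  5.01062409e+00,  1.00327632e+01,  9.50996415e+01,
        1.40800450e-04,  8.99983617e+01]), 'qd': array([ 0.01113055,  0.13161406,  0.05128733,  0.07207279, -0.03650632,
        0.0197258 ]), 'joint_efforts': array([ 1.81929099e-04, -5.20395434e+01,  4.64794815e+01,  1.67322101e-02,
        6.98349163e-05,  6.94657430e-06]), 'ee_pos': array([ 0.18685584, -0.51702995,  0.2305725 ]), 'tcp_rot': array([-1.79999857e+02,  7.75023511e-02, -7.01284602e+01]), 'wrist_force': array([ 0.4221637 , -0.34803224, -0.48732708]), 'torque': array([-0.01526063, -0.00402591,  0.00139439]), 'opening': 0.08530415231842405}
side {'fx': 594.0236543115395, 'fy': 594.0236543115395, 'cx': 324.47582849040015, 'cy': 237.2093420811165, 'k1': -0.043768820702918244, 'R': array([[ 0.98272724,  0.18504024,  0.00269943],
       [ 0.07968346, -0.40993423, -0.9086278 ],
       [-0.16702611,  0.89314838, -0.41759818]]), 't': array([-0.61221544,  0.04894224,  1.41752147])}
top {'fx': 476.96345043058557, 'fy': 476.96345043058557, 'cx': 318.6398041868874, 'cy': 244.2718027686111,
[... 689 characters left out ...]
p [(array([386. , 256.9]), 0.88)]
   (array([ 0.54937405, -0.14033512,  0.09142394]), np.float64(0.6845694821960251))
mark_center side [(array([301.7, 236.5]), 0.71)]
mark_center top [(array([380.5, 206.5]), 0.73)]
   (array([ 0.60550911, -0.14886964,  0.17465773]), np.float64(0.8877702195385382))
petri_dish_a side []
petri_dish_a top []
immersion_oil side []
immersion_oil top [(array([224.6, 336.2]), 0.2)]
dropper_bottle side []
dropper_bottle top [(array([226.6, 337.8]), 0.86)]
objective_can side [(array([298. , 336.3]), 0.77)]
objective_can top [(array([394.9, 246.2]), 0.71), (array([386.4, 256.4]), 0.31)]
   (array([ 0.61567058, -0.21826598,  0.00166077]), np.float64(1.2607308818203933))
```

View pics/side0.png

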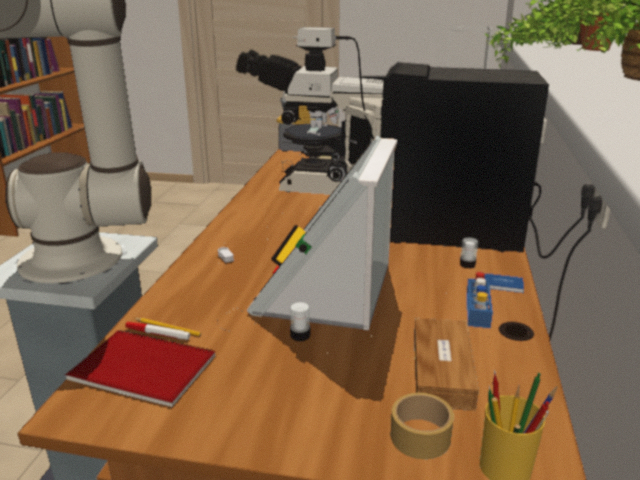

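View pics/top0.png

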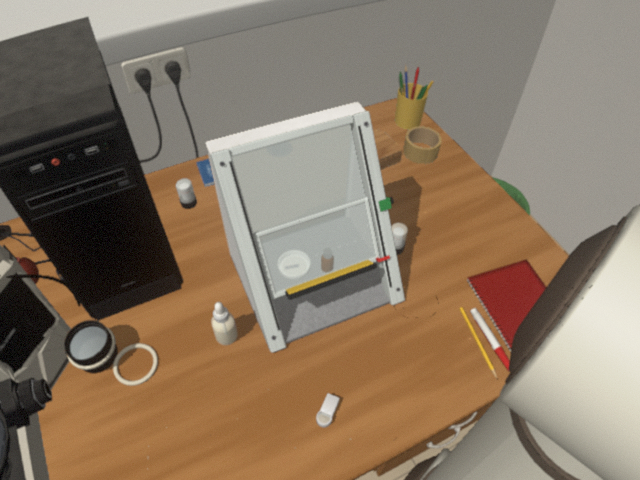

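Both views show the hood with its front toward the robot. In side0 the yellow lip is at (290,245), the green mark at (305,246) and the red pointer at (277,266). In top0 the lip runs (288,293)–(375,265), with the pointer at (382,260) and the mark at (385,204). The dish (293,264) and oil bottle (327,262) are inside the hood. The can is at (399,236) and the dropper at (224,325). Next I'll fit the hood pose from its corners.

```bash
cat >> h.py <<'E'
def move(p,Rt,o=None):
    "normalised shift and turn from the present pose to world pose"
    o=o or sensors.get_obs();R0=Ro.from_euler('xyz',o['tcp_rot'],degrees=True)
    s=R0.inv().apply(np.array(p)-o['ee_pos'])/.3; r=(R0.inv()*Rt).as_rotvec()/np.pi
    return s.round(3),r.round(3)
def hoodR(yaw): return Ro.from_euler('z',yaw,degrees=True)
def frame(yaw): # lip frame: columns x (into window), y left, z up slope
    return (hoodR(yaw)*Ro.from_euler('y',35,degrees=True)).as_matrix()
E
python3 - <<'E'
from h import *
S=get_calibration('side');T=get_calibration('top')
ob=[(S,(-.12,-.14,0),(252,311)),(S,(.12,-.14,0),(368,328)),(S,(.12,-.14,.303),(397,141)),
(T,(-.12,.14,0),(274,350)),(T,(-.12,-.14,0),(404,303)),(T,(.12,.14,.303),(209,142)),(T,(.12,-.14,.303),(362,104))]
lip=np.array([-.12,0,0])+frame(0)@np.array([-.018,0,0]);F=frame(0)
# lip at 88mm height lowest
lip=lip+F[:,2]*(.088-lip[2])/F[2,2]
print('lip in hood',lip)
pts=[(S,lip,(288.3,249.4)),(T,lip,(327.8,279.7))]
def f(v,full=False):
    R=hoodR(v[2]).as_matrix()
    return np.concatenate([proj(c,R@np.array(X)+[v[0],v[1],0])-p for c,X,p in ob+pts])
r=least_squares(f,(.626,-.02,-8),loss='soft_l1',f_scale=2);print(r.x,r.fun.round(1))
v=r.x;R=hoodR(v[2]).as_matrix();h=np.array([v[0],v[1],0]);print('lip world',R@lip+h)
Fw=frame(v[2])
for n,p in(('ptr',(.54937,-.14034,.09142)),('mark',(.60551,-.14887,.17466)),('lip',R@lip+h)): print(n,Fw.T@(np.array(p)-h),'hood',R.T@(np.array(p)-h))
# target pose: in front of lip
o=sensors.get_obs()
for sg in(1,-1):
    x=sg*Fw[:,1];z=Fw[:,0];y=np.cross(z,x);Rt=Ro.from_matrix(np.c_[x,y,z]);print(sg,Rt.as_euler('xyz',degrees=True))
    print((Ro.from_euler('xyz',o['tcp_rot'],degrees=True).inv()*Rt).as_rotvec(degrees=True))
E
```

```text
lip in hood [-0.08035568  0.          0.088     ]
[ 0.62875115 -0.02903746 -2.92967344] [ -2.    3.9   0.3   3.  -22.7  40.1  -3.5  -0.5  -1.1  -5.   -1.9   0.
  -1.7  -2.   -0.2  -1.5   4.4   1.8]
lip world [ 0.54850049 -0.02493047  0.088     ]
ptr [-0.1127167  -0.11521426  0.03267813] hood [-0.07358871 -0.11521426  0.09142   ]
mark [-0.11417699 -0.12086378  0.1332729 ] hood [-0.01708611 -0.12086378  0.17466   ]
lip [-1.16298245e-01 -3.80222114e-18  2.59952558e-02] hood [-8.03556792e-02 -3.08551582e-18  8.80000000e-02]
1 [1.25000000e+02 1.27222187e-14 8.70703266e+01]
[ -14.81030671   73.47307857 -141.1379507 ]
-1 [-1.25000000e+02 -1.27222187e-14 -9.29296734e+01]
[54.25033955 10.93549071 21.01307488]
```

{"fn": "send_rows", "kwargs": {
  "plan": [
    [[-0.36, -0.47, -0.03], [0, 0, 0], 1],
    [[-0.72, -0.94, -0.07], [0, 0, 0], 1],
    [[-0.72, -0.94, -0.07], [0, 0, 0], 1],
    [[-0.72, -0.94, -0.07], [0, 0, 0], 1],
    [[-0.72, -0.94, -0.07], [0, 0, 0], 1],
    [[-0.72, -0.94, -0.07], [0, 0, 0], 1],
    [[-0.72, -0.94, -0.07], [0, 0, 0], 1],
    [[-0.72, -0.94, -0.07], [0, 0, 0], 1],
    [[-0.72, -0.94, -0.07], [0, 0, 0], 1],
    [[-0.72, -0.94, -0.07], [0, 0, 0], 1]
  ],
  "force": 60
}}

```text
time: 1.9
ee_pos: [0.3784, -0.2188, 0.2522]
tcp_rot: [180.0, -0.0, -70.1]
wrist_force: [0.3, -0.7, -0.6]
opening: -0.0
```

Run:
```python
from h import *
o=sensors.get_obs();print(o['q'].round(1),o['ee_pos'],o['tcp_rot'],o['opening'],o['time'],o['wrist_force'])
F=frame(-3);lip=np.array([.5485,-.025,.088])
for sg in(1,-1):
    z=F[:,0];x=sg*F[:,1];Rt=Ro.from_matrix(np.c_[x,np.cross(z,x),z])
    p=lip+F@[-.05,0,-.02];print(sg,p,move(p,Rt,o))
    p=lip+F@[.015,0,-.02];print(sg,p,move(p,Rt,o))
```

```text
[-30.   -9.8  -1.9  98.   -0.  130.1] [ 0.37843229 -0.21880294  0.25221283] [ 1.79982265e+02 -8.66057240e-03 -7.01337808e+01] -2.4969344933354994e-06 1.9 [ 0.28259247 -0.68146902 -0.58814304]
1 [ 0.49614272 -0.02225607  0.10029578] (array([-0.483, -0.592,  0.506]), array([-0.082,  0.408, -0.784]))
1 [ 0.54931463 -0.02504269  0.06301331] (array([-0.414, -0.755,  0.63 ]), array([-0.082,  0.408, -0.784]))
-1 [ 0.49614272 -0.02225607  0.10029578] (array([-0.483, -0.592,  0.506]), array([0.301, 0.061, 0.117]))
-1 [ 0.54931463 -0.02504269  0.06301331] (array([-0.414, -0.755,  0.63 ]), array([0.301, 0.061, 0.117]))
```

{"fn": "send_rows", "kwargs": {
  "plan": [
    [[-0.3, -0.15, 0], [0, 0, -0.04], 1],
    [[-0.56, -0.31, 0], [0, 0, -0.87], 1],
    [[-0.56, -0.31, 0], [0, 0, -0.87], 1],
    [[-0.56, -0.31, 0], [0, 0, -0.87], 1],
    [[-0.56, -0.31, 0], [0, 0, -0.87], 1],
    [[-0.56, -0.31, 0], [0, 0, -0.87], 1],
    [[-0.56, -0.31, 0], [0, 0, -0.87], 1],
    [[-0.56, -0.31, 0], [0, 0, -0.87], 1],
    [[-0.56, -0.31, 0], [0, 0, -0.87], 1],
    [[-0.56, -0.31, 0], [0, 0, -0.87], 1]
  ]
}}

```text
time: 2.9
ee_pos: [0.409, -0.0304, 0.2521]
tcp_rot: [180.0, 0.0, 14.6]
wrist_force: [0.2, -0.2, -0.4]
opening: -0.0001
```

Run:
```python
from h import *
o=sensors.get_obs();print(o['q'].round(1),o['ee_pos'],o['tcp_rot'],o['time'])
F=frame(-3);z=F[:,0];x=F[:,1];Rt=Ro.from_matrix(np.c_[x,np.cross(z,x),z])
print(move([.43,-.02,.20],Rt,o))
```

```text
[ -4.2 -13.4  -4.9  98.6  -0.   71.2] [ 0.40897528 -0.03035206  0.25213495] [1.79994932e+02 2.09154663e-02 1.45998152e+01] 2.9
(array([ 0.077, -0.016,  0.174]), array([-0.263,  0.192, -0.369]))
```

{"fn": "send_rows", "kwargs": {
  "plan": [
    [[0.077, -0.016, 0.174], [-0.263, 0.192, -0.369], 1],
    [[0.077, -0.016, 0.174], [-0.263, 0.192, -0.369], 1],
    [[0.077, -0.016, 0.174], [-0.263, 0.192, -0.369], 1],
    [[0.077, -0.016, 0.174], [-0.263, 0.192, -0.369], 1],
    [[0.077, -0.016, 0.174], [-0.263, 0.192, -0.369], 1],
    [[0.077, -0.016, 0.174], [-0.263, 0.192, -0.369], 1],
    [[0.077, -0.016, 0.174], [-0.263, 0.192, -0.369], 1],
    [[0.077, -0.016, 0.174], [-0.263, 0.192, -0.369], 1],
    [[0.077, -0.016, 0.174], [-0.263, 0.192, -0.369], 1],
    [[0.077, -0.016, 0.174], [-0.263, 0.192, -0.369], 1]
  ]
}}

```text
time: 3.9
ee_pos: [0.5077, -0.0113, 0.21]
tcp_rot: [133.6, -0.6, 81.1]
wrist_force: [0.3, -0.4, -0.0]
opening: 0.0002
```

Run:
```python
from h import *
o=sensors.get_obs();print(o['q'].round(1),o['ee_pos'],o['tcp_rot'],o['time'])
c=get_calibration('wrist');im=camera('wrist');cv2.imwrite('pics/w1.png',im)
for l in("hood","lip_under","pointer","mark_center"):
    print(l,[(np.round(a['point'],1),round(a['p'],2)) for a in place_of(l,'wrist')[:2]])
h=np.array([.6288,-.029,0])
for yaw in(-3,-5): print(yaw,proj(c,[.5485,-.025,.088]),[proj(c,h+hoodR(yaw).apply(p)).round() for p in((-.12,.14,0),(-.12,-.14,0))])
F=frame(-3);z=F[:,0];x=F[:,1];Rt=Ro.from_matrix(np.c_[x,np.cross(z,x),z]);lip=np.array([.5485,-.025,.088])
for d in([-.055,0,-.025],[.013,0,-.025]): print(lip+F@d,move(lip+F@d,Rt,o))
```

```text
[  3.5 -48.5 -44.9  47.9  -8.5   9. ] [ 0.50768052 -0.01130684  0.20997794] [133.64305476  -0.62374919  81.11703637] 3.9
hood [(array([320.7, 113.1]), 0.69), (array([110.7, 168.1]), 0.55)]
lip_under [(array([307. , 140.2]), 0.69)]
pointer [(array([110.4, 166.6]), 0.69)]
mark_center [(array([124.8, 321.1]), 0.9)]
-3 [299.71058775 140.46868554] [array([534., -43.]), array([73.,  7.])]
-5 [299.71058775 140.46868554] [array([538., -35.]), array([75., -1.])]
[ 0.48918862 -0.02189162  0.0990679 ] (array([-0.048, -0.305,  0.215]), array([-0.048,  0.023, -0.023]))
[ 0.54481462 -0.02480686  0.06006471] (array([-0.031, -0.272,  0.438]), array([-0.048,  0.023, -0.023]))
```

View pics/w1.png

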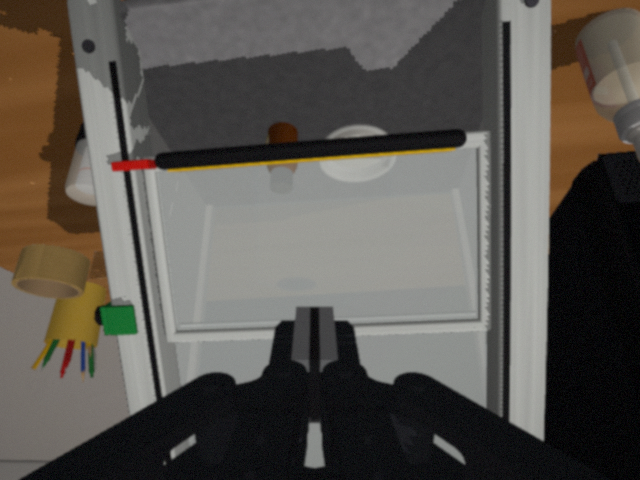

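w1 shows the black lip from (160,160) to (465,138), which matches my projected lip point to about 7 px. The pointer tip is at (112,166) and the mark at (118,320). Joint 2 has hit its lower limit at this tilt, so I'll check reach with a quick planar model fitted to the logged states.

```bash
cat > k.py <<'E'
from h import *
D=[((-70.13,5.01,10.03,95.1),(.18686,-.51703,.23057)),((-30,-9.8,-1.9,98),(.37843,-.2188,.25221)),((-4.2,-13.4,-4.9,98.6),(.40898,-.03035,.25213)),((3.5,-48.5,-44.9,47.9),(.50768,-.0113,.20998))]
s=lambda a:np.sin(np.radians(a));c=lambda a:np.cos(np.radians(a))
def fk(v,q2,q3,q4):
    r0,h,La,Lb,Lc,e=v;p=q2-q3+q4
    return np.array([r0+La*s(q2)+Lb*c(q2-q3)+Lc*c(p)+e*s(p),h+La*c(q2)-Lb*s(q2-q3)-Lc*s(p)+e*c(p)])
def res(v): 
    o=[]
    for q,X in D:
        a=np.radians(q[0]);r=X[0]*np.cos(a)+X[1]*np.sin(a);o+=list(fk(v,*q[1:])-[r,X[2]])
    return np.array(o+list(1e-3*(v-np.array([0,.36,.43,.4,.3,0]))))
r=least_squares(res,[0,.36,.43,.4,.3,0]);v=r.x
E
python3 - <<'E'
from k import *
print(v.round(3),(r.fun*1000).round(2))
for pitch in(0,10,20,30,35,45,90):
    for P in((.49,.099),(.545,.060),(.602,.142)):
        best=min((least_squares(lambda q:np.r_[fk(v,q[0],q[1],pitch-q[0]+q[1])-P]*1000,x0,bounds=([-48.5,-65.8],[103,70.7])) for x0 in((-30,-20),(0,0),(40,30))),key=lambda a:a.cost)
        q=best.x;print(pitch,P,q.round(1),'q4',round(pitch-q[0]+q[1],1),'err mm',best.fun.round(1))
E
```

```text
[-0.012  0.196  0.425  0.523  0.436  0.004] [ 0.01  0.02 -0.04 -0.07  0.03  0.06  0.   -0.   -0.01 -0.16 -0.    0.12
  0.14  0.  ]
0 (0.49, 0.099) [ 43.1 -65.8] q4 -108.9 err mm [ 54.5 -83. ]
0 (0.545, 0.06) [ 35.5 -65.8] q4 -101.3 err mm [ 22.8 -26.4]
0 (0.602, 0.142) [  4.5 -65.8] q4 -70.3 err mm [ 31.1 -10.2]
10 (0.49, 0.099) [  6.  -65.8] q4 -61.8 err mm [135.4 -48.2]
10 (0.545, 0.06) [ 13.3 -65.8] q4 -69.1 err mm [ 69.2 -35.2]
10 (0.602, 0.142) [-18.9 -65.8] q4 -36.9 err mm [35.2  3.3]
20 (0.49, 0.099) [-41.1 -65.8] q4 -4.7 err mm [104.2  54.3]
20 (0.545, 0.06) [-17.  -65.8] q4 -28.8 err mm [73.8  4.4]
20 (0.602, 0.142) [-37.2 -65.5] q4 -8.3 err mm [0. 0.]
30 (0.49, 0.099) [-48.5 -65.8] q4 12.7 err mm [58.1  9.5]
30 (0.545, 0.06) [-37.2 -65.8] q4 1.4 err mm [24.3 10.6]
30 (0.602, 0.142) [-37.1 -57.2] q4 9.9 err mm [0. 0.]
35 (0.49, 0.099) [-48.5 -64.6] q4 18.9 err mm [ 41.2 -11.9]
35 (0.545, 0.06) [-41.5 -65. ] q4 11.5 err mm [ 0. -0.]
35 (0.602, 0.142) [-35.1 -52.4] q4 17.6 err mm [0. 0.]
45 (0.49, 0.099) [-48.5 -56.8] q4 36.7 err mm [ 7.9 -1.2]
45 (0.545, 0.06) [-35.2 -55.2] q4 25.0 err mm [ 0. -0.]
45 (0.602, 0.142) [-28.9 -42.4] q4 31.5 err mm [0. 0.]
90 (0.49, 0.099) [ -2.4 -12. ] q4 80.4 err mm [0. 0.]
90 (0.545, 0.06) [ 6.  -7.7] q4 76.3 err mm [0. 0.]
90 (0.602, 0.142) [11.9  8.1] q4 86.1 err mm [ 0. -0.]
```

{"fn": "send_rows", "kwargs": {
  "plan": [
    [[0, 0, 0], [0, 0, 0], 1]
  ]
}}

```text
time: 4.25
ee_pos: [0.5067, -0.0103, 0.2103]
tcp_rot: [133.8, -0.8, 80.9]
wrist_force: [-0.1, 0.2, 0.2]
opening: -0.0001
```

```bash
cat >> k.py <<'E'
def pose(r,z,pitch,y=-.023,yaw=-3.):
    R=hoodR(yaw)*Ro.from_euler('y',pitch,degrees=True);R=R.as_matrix();zz=R[:,0];x=R[:,1]
    return [r,y,z],Ro.from_matrix(np.c_[x,np.cross(zz,x),zz])
E
python3 - <<'E'
from k import *
o=sensors.get_obs();print(o['q'].round(1),o['ee_pos'],o['tcp_rot'],o['time'])
c=get_calibration('wrist');Rt=Ro.from_euler('xyz',o['tcp_rot'],degrees=True)
print('cam in tool',Rt.inv().apply(-c['R'].T@c['t']-o['ee_pos']))
for P in((.49,.14,60),(.515,.045,60),(.54,.045,45),(.546,.056,36),(.556,.070,35),(.612,.152,35)):
    print(P,*move(*pose(*P),o))
    p=P[2];b=least_squares(lambda q:(fk(v,q[0],q[1],p-q[0]+q[1])-[np.hypot(P[0],.023),P[1]])*1000,(-30,-40),bounds=([-48.5,-65.8],[103,70.7]));print('   ',b.x.round(1),b.fun.round(1))
E
```

```text
[  3.7 -48.5 -44.7  48.2  -8.6   9.5] [ 0.50669615 -0.01031439  0.21031884] [133.77574183  -0.83971018  80.89151044] 4.25
cam in tool [ 0.00041054 -0.07957737 -0.14302432]
(0.49, 0.14, 60) [-0.054 -0.202  0.127] [ 0.09   0.017 -0.03 ]
    [-34.5 -38. ] [0. 0.]
(0.515, 0.045, 60) [-0.045 -0.374  0.405] [ 0.09   0.017 -0.03 ]
    [-27.  -44.3] [0. 0.]
(0.54, 0.045, 45) [-0.032 -0.317  0.465] [ 0.007  0.021 -0.027]
    [-35.  -56.8] [ 0. -0.]
(0.546, 0.056, 36) [-0.029 -0.277  0.454] [-0.043  0.023 -0.025]
    [-40.1 -64.1] [0. 0.]
(0.556, 0.07, 35) [-0.023 -0.221  0.445] [-0.048  0.023 -0.025]
    [-39.5 -62.9] [0. 0.]
(0.612, 0.152, 35) [0.011 0.104 0.39 ] [-0.048  0.023 -0.025]
    [-33.5 -50.5] [ 0. -0.]
```

{"fn": "send_rows", "kwargs": {
  "plan": [
    [[-0.054, -0.202, 0.127], [0.09, 0.017, -0.03], 1],
    [[-0.054, -0.202, 0.127], [0.09, 0.017, -0.03], 1],
    [[-0.054, -0.202, 0.127], [0.09, 0.017, -0.03], 1],
    [[-0.045, -0.374, 0.405], [0.09, 0.017, -0.03], 1],
    [[-0.045, -0.374, 0.405], [0.09, 0.017, -0.03], 1],
    [[-0.045, -0.374, 0.405], [0.09, 0.017, -0.03], 1],
    [[-0.045, -0.374, 0.405], [0.09, 0.017, -0.03], 1]
  ]
}}

```text
time: 4.95
ee_pos: [0.5154, -0.0222, 0.0462]
tcp_rot: [149.8, 0.1, 87.1]
wrist_force: [0.4, 0.4, 0.8]
opening: -0.0002
```

Run:
```python
from k import *
o=sensors.get_obs();print(o['q'].round(1),o['ee_pos'],o['tcp_rot'],o['time'])
for P in((.54,.045,45),(.546,.056,36)): print(P,*move(*pose(*P),o))
S=get_calibration('side');T=get_calibration('top')
for n in('side','top'):
    im=camera(n);cv2.imwrite(f'pics/{n}1.png',im)
a=cv2.imread('pics/side1.png')[190:350,180:420];cv2.imwrite('pics/crop1.png',cv2.resize(a,None,fx=3,fy=3,interpolation=cv2.INTER_CUBIC))
```

```text
[ -2.2 -29.8 -45.7  43.9  -0.5   0.5] [ 0.51535942 -0.02216289  0.04618828] [1.49809585e+02 1.29983848e-01 8.70961053e+01] 4.95
(0.54, 0.045, 45) [0.001 0.069 0.045] [-0.082  0.     0.001]
(0.546, 0.056, 36) [0.002 0.105 0.023] [-0.132  0.     0.001]
```

View pics/crop1.png

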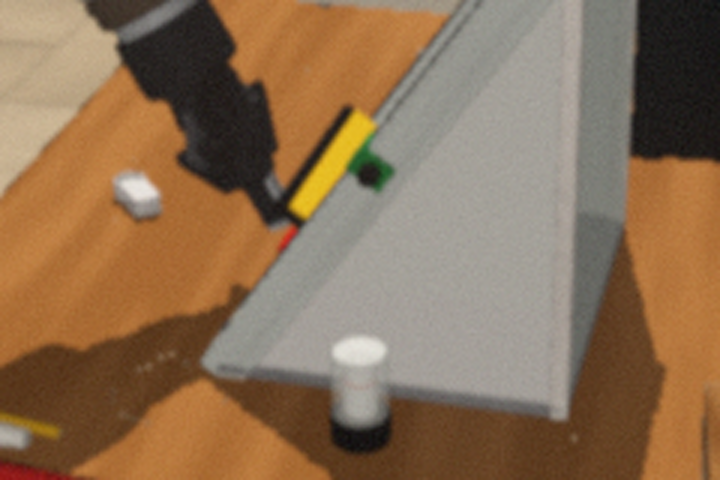

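crop1 shows the closed fingers at about (275,215) in front of and below the lip, which is untouched. Next I tilt up under it.

{"fn": "send_rows", "kwargs": {
  "plan": [
    [[0.001, 0.069, 0.045], [-0.082, 0, 0.001], 1],
    [[0.001, 0.069, 0.045], [-0.082, 0, 0.001], 1],
    [[0.002, 0.105, 0.023], [-0.132, 0, 0.001], 1],
    [[0.002, 0.105, 0.023], [-0.132, 0, 0.001], 1],
    [[0.002, 0.105, 0.023], [-0.132, 0, 0.001], 1]
  ]
}}

```text
time: 5.55
ee_pos: [0.5462, -0.0234, 0.0567]
tcp_rot: [126.1, -0.0, 87.0]
wrist_force: [-0.5, 0.2, -0.2]
opening: -0.0001
```

```bash
cat > look.py <<'E'
from k import *
import sys
def look(tag):
    o=sensors.get_obs();print(o['q'].round(1),o['ee_pos'].round(4),o['tcp_rot'].round(1),o['time'],'F',o['wrist_force'].round(1))
    F=frame(-3);h=np.array([.6288,-.029,0]);print('tcp in hood-slope frame',F.T@(o['ee_pos']-h))
    C={}
    for n in('side','top','wrist'):
        C[n]=get_calibration(n);cv2.imwrite(f'pics/{n}{tag}.png',camera(n))
    P={}
    for l in('pointer','mark_center','lip_under'):
        ob=[]
        for n in C:
            r=place_of(l,n)
            if r: ob.append((C[n],np.array(r[0]['point'])));print(l,n,ob[-1][1].round(1),round(r[0]['p'],2))
        for k in([0,1],[0,1,2]):
            if len(ob)>k[-1]: X,e=tri([ob[i] for i in k]);P[l]=F.T@(X-h);print('  ',P[l].round(4),round(e,1))
    return o
E
python3 - <<'E'
from look import *
look('2')
E
```

```text
[ -2.  -45.5 -65.6  15.9  -0.8   0.6] [ 0.5462 -0.0234  0.0567] [126.1  -0.   87. ] 5.55 F [-0.5  0.2 -0.2]
tcp in hood-slope frame [-0.10030306  0.00131584 -0.00099191]
pointer side [274.5 269.9] 0.8
pointer top [387.4 256.8] 0.98
pointer wrist [367.4 283.5] 0.18
   [-0.1149 -0.1156  0.0351] 0.5
   [-0.1098  0.0149 -0.0235] 58.2
mark_center side [301.6 239.1] 0.52
mark_center top [381.7 203.7] 0.64
   [-0.1105 -0.1272  0.1346] 0.2
lip_under top [330.1 279.6] 0.64
lip_under wrist [321.3 429.4] 0.94
   [-0.1149  0.0042  0.03  ] 0.8
```

{"fn": "send_rows", "kwargs": {
  "plan": [
    [[0, 0.027, 0], [-0.006, 0, 0], 1],
    [[0, 0.053, -0.001], [-0.006, 0, 0], 1],
    [[0, 0.08, -0.001], [-0.006, 0, 0], 1],
    [[0, 0.107, -0.002], [-0.006, 0, 0], 1],
    [[0, 0.133, -0.002], [-0.006, 0, 0], 1],
    [[0, 0.16, -0.003], [-0.006, 0, 0], 1],
    [[0, 0.187, -0.003], [-0.006, 0, 0], 1],
    [[0, 0.213, -0.004], [-0.006, 0, 0], 1],
    [[0, 0.24, -0.004], [-0.006, 0, 0], 1],
    [[0, 0.267, -0.005], [-0.006, 0, 0], 1]
  ]
}}

```text
time: 7.15
ee_pos: [0.5919, -0.0256, 0.1192]
tcp_rot: [125.2, -0.0, 87.0]
wrist_force: [0.3, 1.8, -7.5]
opening: 0.0001
```

Run:
```python
from look import *
look('3')
a=cv2.imread('pics/side3.png')[190:310,220:360];b=cv2.imread('pics/top3.png')[160:310,250:425]
r=lambda a:cv2.resize(a,(400,350),interpolation=cv2.INTER_CUBIC)
cv2.imwrite('pics/crop3.png',np.hstack([r(a),r(b)]))
```

```text
[ -2.2 -39.  -56.3  17.9  -0.7   0.5] [ 0.5919 -0.0256  0.1192] [125.2  -0.   87. ] 7.15 F [ 0.3  1.8 -7.5]
tcp in hood-slope frame [-0.09869956  0.00141873  0.07645066]
pointer side [289.2 247.9] 0.74
pointer top [380.8 226.1] 0.92
   [-0.1178 -0.1142  0.0963] 0.5
mark_center side [302.2 237.5] 0.43
mark_center top [382.5 204.8] 0.58
   [-0.1125 -0.126   0.1349] 1.0
lip_under side [302.1 231.6] 0.72
lip_under top [320.3 249. ] 0.8
lip_under wrist [373.2 149.3] 0.26
   [-0.111   0.0027  0.085 ] 3.4
   [-0.08    0.0229  0.0185] 34.1
```

View pics/crop3.png

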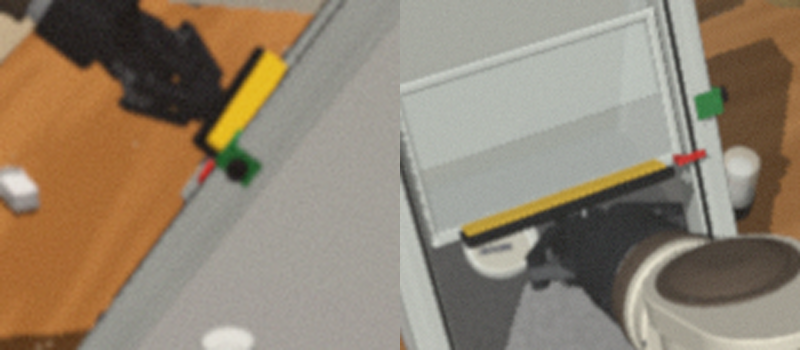

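crop3 shows the sash sliding: red pointer at (690,157) in the right half, below the green mark at (709,104), with the fingers under the lip only. About 38 mm remain, so I'll do 30 mm and then measure.

{"fn": "send_rows", "kwargs": {
  "plan": [
    [[0, 0.017, -0.001], [0, 0, 0], 1],
    [[0, 0.033, -0.002], [0, 0, 0], 1],
    [[0, 0.05, -0.004], [0, 0, 0], 1],
    [[0, 0.067, -0.005], [0, 0, 0], 1],
    [[0, 0.083, -0.005], [0, 0, 0], 1],
    [[0, 0.1, -0.005], [0, 0, 0], 1],
    [[0, 0.1, -0.005], [0, 0, 0], 1]
  ]
}}

```text
time: 8.45
ee_pos: [0.6088, -0.0267, 0.1469]
tcp_rot: [125.0, 0.0, 87.0]
wrist_force: [0.6, -0.2, -2.4]
opening: -0.0001
```

Run:
```python
from look import *
look('4')
P={}
for n in('top','side'):
    im=cv2.imread(f'pics/{n}4.png');hs=cv2.cvtColor(im,cv2.COLOR_BGR2HSV)
    x0,y0,x1,y1=(340,170,420,280) if n=='top' else (260,215,330,285)
    for nm,m in(('green',cv2.inRange(hs,(40,100,40),(85,255,255))),('red',cv2.inRange(hs,(0,150,90),(6,255,255))|cv2.inRange(hs,(172,150,90),(180,255,255)))):
        k=np.zeros_like(m);k[y0:y1,x0:x1]=m[y0:y1,x0:x1];ys,xs=np.nonzero(k)
        if len(xs): print(n,nm,len(xs),xs.mean().round(1),ys.mean().round(1),xs.min(),xs.max(),ys.min(),ys.max())
# direction of slope in top image near mark, and pixel/mm
T=get_calibration('top');F=frame(-3);h=np.array([.6288,-.029,0])
for q in([-.113,-.1155,.126],[-.113,-.1155,.1346],[-.11,-.127,.1246],[-.11,-.127,.1346],[-.11,-.127,.1446]): print(q,proj(T,h+F@q).round(1),proj(get_calibration('side'),h+F@q).round(1))
a=cv2.imread('pics/side4.png')[215:275,275:345];b=cv2.imread('pics/top4.png')[180:240,350:420]
r=lambda a:cv2.resize(a,(400,343),interpolation=cv2.INTER_CUBIC)
cv2.imwrite('pics/crop4.png',np.hstack([r(a),r(b)]))
```

```text
[ -2.2 -36.9 -52.3  19.6  -0.6   0.5] [ 0.6088 -0.0267  0.1469] [125.   0.  87.] 8.45 F [ 0.6 -0.2 -2.4]
tcp in hood-slope frame [-0.10071254  0.00127329  0.10878225]
pointer side [298.3 235.2] 0.78
pointer top [378.3 207.9] 0.82
   [-0.1192 -0.1156  0.1312] 0.5
mark_center side [300.7 238.3] 0.66
mark_center top [384.8 203.9] 0.63
   [-0.1137 -0.1307  0.1349] 0.7
lip_under side [309.  219.7] 0.8
lip_under top [318.7 232.9] 0.92
   [-0.1158  0.0006  0.1169] 2.8
top green 110 385.3 204.0 379 391 197 210
top red 33 373.2 211.6 367 379 209 214
side green 75 302.6 244.1 296 309 235 252
[-0.113, -0.1155, 0.126] [377.6 210.4] [300.  238.8]
[-0.113, -0.1155, 0.1346] [376.8 205.9] [302.4 235.7]
[-0.11, -0.127, 0.1246] [382.6 209. ] [299.1 242.8]
[-0.11, -0.127, 0.1346] [381.6 203.8] [302.  239.1]
[-0.11, -0.127, 0.1446] [380.6 198.6] [305.  235.4]
```

View pics/crop4.png

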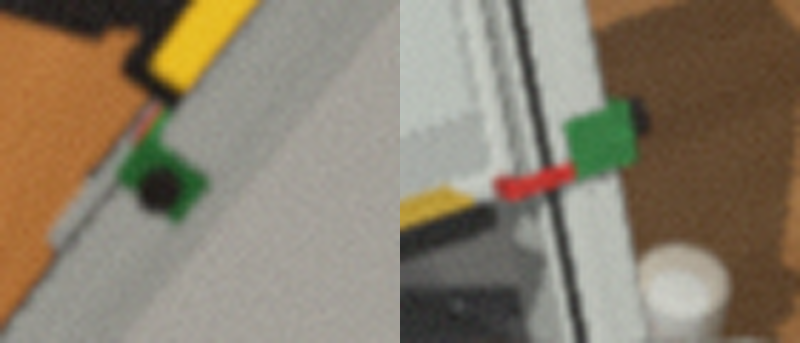

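crop4 (right half) shows the red pointer's tip at (574,172) and the green face's near edge running (565,125)–(580,180), so about 6 mm remain. I'll push 3 mm, then withdraw for a frontal wrist look.

{"fn": "send_rows", "kwargs": {
  "plan": [
    [[0, 0.005, 0], [0, 0, 0], 1],
    [[0, 0.01, 0], [0, 0, 0], 1],
    [[0, 0.01, 0], [0, 0, 0], 1],
    [[0, -0.03, 0], [0, 0, 0], 1],
    [[0, -0.06, -0.05], [0, 0, 0], 1],
    [[0, -0.06, -0.2], [0, 0, 0], 1],
    [[0, -0.06, -0.35], [0, 0, 0], 1],
    [[0, -0.06, -0.35], [0, 0, 0], 1]
  ]
}}

```text
time: 9.85
ee_pos: [0.5504, -0.0227, 0.1958]
tcp_rot: [126.3, 0.0, 87.0]
wrist_force: [1.0, 0.0, -0.0]
opening: -0.0001
```

Run:
```python
from look import *
look('5')
a=cv2.imread('pics/wrist5.png');b=cv2.imread('pics/top5.png')[180:240,350:420]
C=np.zeros((480,800,3),np.uint8);C[:,:480]=cv2.resize(a,(480,360))[:0].sum() if 0 else 0
C[:360,:480]=cv2.resize(a,(480,360));C[:274,480:]=cv2.resize(b,(320,274),interpolation=cv2.INTER_CUBIC)
cv2.imwrite('pics/crop5.png',C)
```

```text
[ -1.9 -48.6 -51.2  33.6  -0.9   0.7] [ 0.5504 -0.0227  0.1958] [126.3   0.   87. ] 9.85 F [ 1.  0. -0.]
tcp in hood-slope frame [-0.17665235  0.00215594  0.11529085]
pointer side [297.2 235.6] 0.66
pointer top [380.9 209.1] 0.65
pointer wrist [ 81.6 300.5] 0.89
   [-0.121  -0.1185  0.1293] 0.2
   [-0.1193 -0.1174  0.1273] 1.1
mark_center side [299.3 237.7] 0.43
mark_center top [382.4 205. ] 0.56
mark_center wrist [ 71.7 307.6] 0.61
   [-0.1154 -0.1259  0.1333] 0.2
   [-0.1152 -0.1257  0.133 ] 0.3
lip_under side [310.8 222.1] 0.96
lip_under top [316.9 232.7] 0.82
lip_under wrist [318.9 287.5] 0.72
   [-0.1094  0.0016  0.1155] 3.2
   [-0.1148  0.0044  0.1205] 5.7
```

View pics/crop5.png

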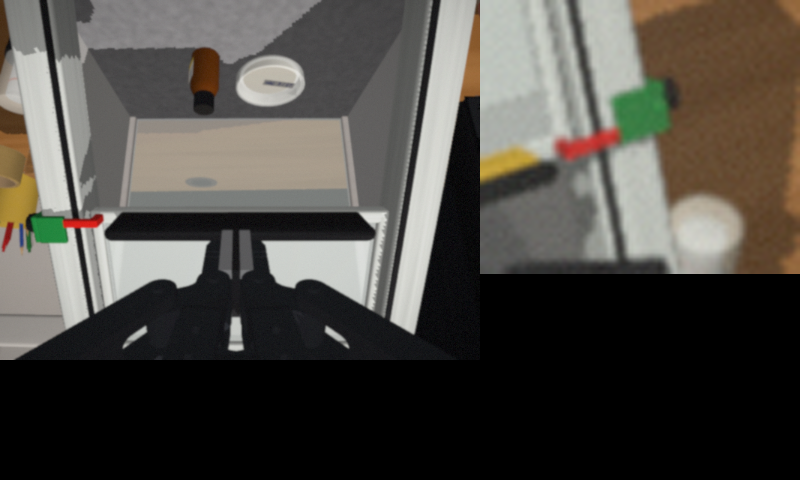

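```bash
cat > seg.py <<'E'
from k import *
def seg(tag,calw,box):
    C={'wrist':calw,'top':get_calibration('top')};F=frame(-3);h=np.array([.6288,-.029,0]);Q={}
    for n in C:
        hs=cv2.cvtColor(cv2.imread(f'pics/{n}{tag}.png'),cv2.COLOR_BGR2HSV);x0,y0,x1,y1=box[n]
        for nm,m in(('g',cv2.inRange(hs,(40,100,40),(85,255,255))),('r',cv2.inRange(hs,(0,150,90),(6,255,255))|cv2.inRange(hs,(172,150,90),(180,255,255)))):
            m=m[y0:y1,x0:x1];_,L,st,ce=cv2.connectedComponentsWithStats(m);i=1+np.argmax(st[1:,4])
            ys,xs=np.nonzero(L==i);xs=xs+x0;ys=ys+y0
            (c,(w,hh),a)=cv2.minAreaRect(np.c_[xs,ys].astype(np.float32));bp=cv2.boxPoints((c,(w,hh),a))
            c=np.array([xs.mean(),ys.mean()])
            if nm=='r':
                q=np.polyfit(xs,ys,1);xe=xs.min() if n=='wrist' else xs.max();Q[n,'tip']=np.array([xe,np.polyval(q,xe)])
                xe=xs.max() if n=='wrist' else xs.min();Q[n,'root']=np.array([xe,np.polyval(q,xe)])
            Q[n,nm]=c;print(n,nm,len(xs),c.round(1),xs.min(),xs.max(),ys.min(),ys.max())
    for k in('g','r','tip','root'):
        X,e=tri([(C[n],Q[n,k]) for n in C],(.6,-.14,.17));print(k,(F.T@(X-h)).round(4),round(e,2))
    # single-view, assuming x=out known
    for n in C:
        for k,x in(('g',-.113),('tip',-.115),('r',-.115)):
            s=least_squares(lambda u:proj(C[n],h+F@np.array([x,u[0],u[1]]))-Q[n,k],(-.12,.13)).x;print(n,k,s.round(4))
E
python3 - <<'E'
from seg import *
seg('5',get_calibration('wrist'),{'wrist':(30,270,150,340),'top':(340,170,420,280)})
E
```

```text
wrist g 1512 [ 64.2 304.9] 40 89 284 323
wrist r 608 [111.  296.3] 84 136 286 304
top g 110 [385.3 204. ] 379 391 197 210
top r 37 [373.  211.2] 367 379 209 214
g [-0.1098 -0.1329  0.1326] 0.69
r [-0.1108 -0.106   0.1269] 0.62
tip [-0.1146 -0.1185  0.1268] 0.4
root [-0.1076 -0.0939  0.1268] 1.28
wrist g [-0.1307  0.1311]
wrist tip [-0.1183  0.1266]
wrist r [-0.1037  0.1251]
top g [-0.1327  0.1331]
top tip [-0.1175  0.1272]
top r [-0.1054  0.128 ]
```

Run:
```python
from k import *
o=sensors.get_obs();F=frame(-3);h=np.array([.6288,-.029,0]);y=.0015
D.append((tuple(o['q'][:4]),tuple(o['ee_pos'])));D.append(((-2.2,-36.9,-52.3,19.6),(.6088,-.0267,.1469)))
v=least_squares(res,[0,.36,.43,.4,.3,0]).x
for p,P in((40,(-.15,.085)),(36,(-.15,.085)),(35,(-.101,.088)),(35,(-.101,.106))):
    X=h+F@[P[0],y,P[1]];_,R=pose(0,0,p)
    b=least_squares(lambda q:(fk(v,q[0],q[1],p-q[0]+q[1])-[np.hypot(X[0],X[1]),X[2]])*1000,(-30,-40),bounds=([-48.5,-65.8],[103,70.7]))
    print(p,P,X.round(4),b.x.round(1),b.fun.round(1),*move(X,R,o))
```

```text
40 (-0.15, 0.085) [ 0.5549 -0.0236  0.1557] [-43.8 -51.2] [0. 0.] [-0.002 -0.084  0.085] [0.019 0.    0.   ]
36 (-0.15, 0.085) [ 0.5549 -0.0236  0.1557] [-47.2 -55.3] [0. 0.] [-0.002 -0.084  0.085] [-0.003  0.     0.   ]
35 (-0.101, 0.088) [ 0.5967 -0.0258  0.13  ] [-37.4 -54.5] [0. 0.] [-0.002 -0.069  0.248] [-0.009  0.     0.   ]
35 (-0.101, 0.106) [ 0.607  -0.0264  0.1448] [-36.2 -52.2] [ 0. -0.] [-0.002 -0.009  0.246] [-0.009  0.     0.   ]
```

{"fn": "send_rows", "kwargs": {
  "plan": [
    [[-0.002, -0.084, 0.04], [0.019, 0, 0], 1],
    [[-0.002, -0.084, 0.085], [0.019, 0, 0], 1],
    [[-0.002, -0.084, 0.085], [0.019, 0, 0], 1],
    [[-0.002, -0.075, 0.18], [0, 0, 0], 1],
    [[-0.002, -0.069, 0.248], [-0.009, 0, 0], 1],
    [[-0.002, -0.069, 0.248], [-0.009, 0, 0], 1],
    [[-0.002, -0.04, 0.247], [-0.009, 0, 0], 1],
    [[-0.002, -0.019, 0.246], [-0.009, 0, 0], 1],
    [[-0.002, -0.009, 0.246], [-0.009, 0, 0], 1],
    [[-0.002, -0.009, 0.246], [-0.009, 0, 0], 1]
  ]
}}

```text
time: 11.45
ee_pos: [0.6075, -0.0264, 0.1472]
tcp_rot: [124.9, 0.0, 87.0]
wrist_force: [0.1, 0.2, -0.1]
opening: 0.0001
```

{"fn": "send_rows", "kwargs": {
  "plan": [
    [[0, 0.005, 0], [0, 0, 0], 1],
    [[0, 0.01, 0], [0, 0, 0], 1],
    [[0, 0.01, 0], [0, 0, 0], 1]
  ]
}}

```text
time: 11.75
ee_pos: [0.6087, -0.0265, 0.1477]
tcp_rot: [125.0, 0.0, 87.0]
wrist_force: [0.1, -0.6, 0.6]
opening: -0.0001
```

```bash
cat >> seg.py <<'E'
def quick(tag):
    o=sensors.get_obs();F=frame(-3);h=np.array([.6288,-.029,0]);print('tcp',(F.T@(o['ee_pos']-h)).round(4),'Fslope',(F[:,2]@o['wrist_force']).round(1),o['time'])
    cv2.imwrite(f'pics/top{tag}.png',camera('top'));cv2.imwrite(f'pics/wrist{tag}.png',cv2.imread('pics/wrist5.png'))
    seg(tag,get_calibration('wrist'),{'wrist':(30,270,150,340),'top':(340,170,420,280)})
E
python3 -c "
from seg import *
quick('6')" | grep -E 'tcp|top'
```

```text
tcp [-0.1013  0.0014  0.1094] Fslope 0.6 11.75
top g 110 [385.3 204. ] 379 391 197 210
top r 37 [373.  211.1] 367 379 209 213
top g [-0.1327  0.1331]
top tip [-0.1175  0.1271]
top r [-0.1054  0.1281]
```

{"fn": "send_rows", "kwargs": {
  "plan": [
    [[0, 0.006, 0], [0, 0, 0], 1],
    [[0, 0.012, 0], [0, 0, 0], 1],
    [[0, 0.012, 0], [0, 0, 0], 1],
    [[0, 0.012, 0], [0, 0, 0], 1]
  ]
}}

```text
time: 12.2
ee_pos: [0.6104, -0.0266, 0.1496]
tcp_rot: [125.1, 0.0, 87.0]
wrist_force: [-3.0, 0.8, -3.6]
opening: -0.0001
```

```bash
python3 -c "
from seg import *
quick('7')" | grep -E 'tcp|top'
```

```text
tcp [-0.101   0.0015  0.1119] Fslope -4.6 12.2
top g 113 [385.3 204. ] 379 391 197 210
top r 37 [373.1 209.9] 367 379 207 212
top g [-0.1329  0.1331]
top tip [-0.118   0.1294]
top r [-0.1061  0.1302]
```

{"fn": "send_rows", "kwargs": {
  "plan": [
    [[0, 0.005, 0], [0, 0, 0], 1],
    [[0, 0.009, 0], [0, 0, 0], 1],
    [[0, 0.009, 0], [0, 0, 0], 1],
    [[0, 0.009, 0], [0, 0, 0], 1]
  ]
}}

```text
time: 12.65
ee_pos: [0.6123, -0.0267, 0.1527]
tcp_rot: [125.0, 0.0, 87.0]
wrist_force: [-0.2, 0.3, -4.8]
opening: 0.0003
```

```bash
python3 -c "
from seg import *
quick('8')
b=cv2.imread('pics/top8.png')[180:240,350:420];cv2.imwrite('pics/crop8.png',cv2.resize(b,(700,600),interpolation=cv2.INTER_CUBIC))
" | grep -E 'tcp|top'
```

```text
tcp [-0.1012  0.0014  0.1155] Fslope -4.0 12.65
top g 110 [385.2 204. ] 379 391 197 210
top r 36 [372.7 208.1] 367 379 206 210
top g [-0.1326  0.1331]
top tip [-0.1187  0.133 ]
top r [-0.106   0.1338]
```

View pics/crop8.png

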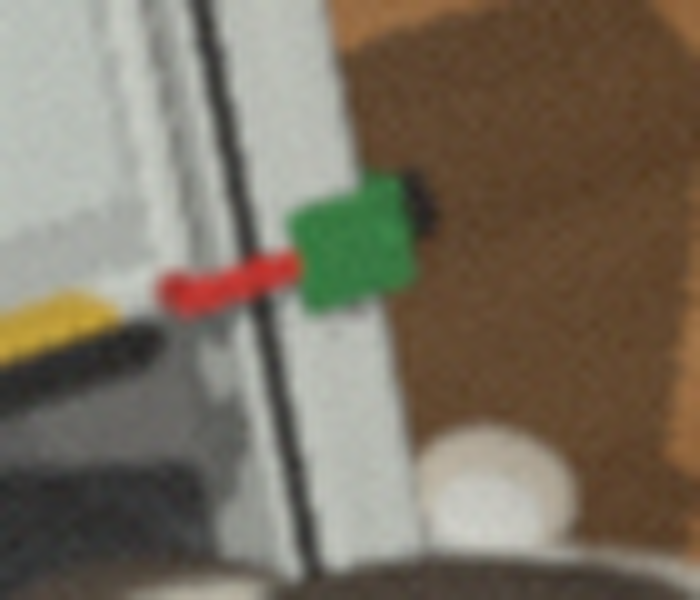

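crop8 shows the red pointer tip at (300,266), against the green mark's near edge midpoint at about (300,263). That's level, so I'll withdraw down and out and check frontally.

{"fn": "send_rows", "kwargs": {
  "plan": [
    [[0, -0.04, 0], [0, 0, 0], 1],
    [[0, -0.08, -0.005], [0, 0, 0], 1],
    [[0, -0.08, -0.08], [0.015, 0, 0], 1],
    [[0, -0.08, -0.16], [0.03, 0, 0], 1],
    [[0, -0.05, -0.25], [0.05, 0, 0], 1],
    [[0, -0.02, -0.27], [0.05, 0, 0], 1],
    [[0, -0.02, -0.27], [0.05, 0, 0], 1]
  ]
}}

```text
time: 13.4
ee_pos: [0.5438, -0.023, 0.1971]
tcp_rot: [133.6, 0.0, 87.0]
wrist_force: [-0.2, 0.2, -0.3]
opening: 0.0001
```

Run:
```python
from look import *
look('9')
from seg import seg
cw=get_calibration('wrist')
F=frame(-3);print('expect mark',proj(cw,np.array([.6288,-.029,0])+F@[-.112,-.131,.133]))
a=cv2.imread('pics/wrist9.png');cv2.imwrite('pics/v9.png',a)
try: seg('9',cw,{'wrist':(0,200,190,400),'top':(340,170,420,280)})
except Exception as e: print(e)
```

```text
[ -2.  -42.9 -44.   42.5  -0.7   0.7] [ 0.5438 -0.023   0.1971] [133.6   0.   87. ] 13.4 F [-0.2  0.2 -0.3]
tcp in hood-slope frame [-0.18287109  0.001497    0.11258549]
pointer side [303.7 234.3] 0.71
pointer top [376.9 207.1] 0.89
pointer wrist [ 93.2 327.8] 0.74
   [-0.1137 -0.1135  0.1348] 1.2
   [-0.1141 -0.1182  0.1344] 2.2
mark_center side [300.6 238.8] 0.52
mark_center top [382.  202.8] 0.61
mark_center wrist [ 80.3 326.3] 0.88
   [-0.1119 -0.1282  0.1355] 0.7
   [-0.1112 -0.1274  0.1346] 1.1
lip_under side [310.9 218.6] 0.64
lip_under top [313.9 230.2] 0.68
   [-0.113   0.0062  0.1216] 4.0
expect mark [ 73.37246013 321.79516336]
wrist g 1456 [ 72.1 323.6] 50 95 303 341
wrist r 548 [118.9 325.7] 94 143 317 333
top g 112 [385.2 204.1] 379 391 197 210
top r 36 [372.7 208.1] 367 379 206 210
g [-0.1135 -0.131   0.1335] 0.66
r [-0.1148 -0.1045  0.134 ] 0.78
tip [-0.1181 -0.1165  0.1341] 0.43
root [-0.1117 -0.0927  0.1339] 1.69
wrist g [-0.1312  0.1337]
wrist tip [-0.1181  0.1353]
wrist r [-0.1043  0.1339]
top g [-0.1325  0.133 ]
top tip [-0.1187  0.133 ]
top r [-0.106   0.1338]
```

View pics/v9.png

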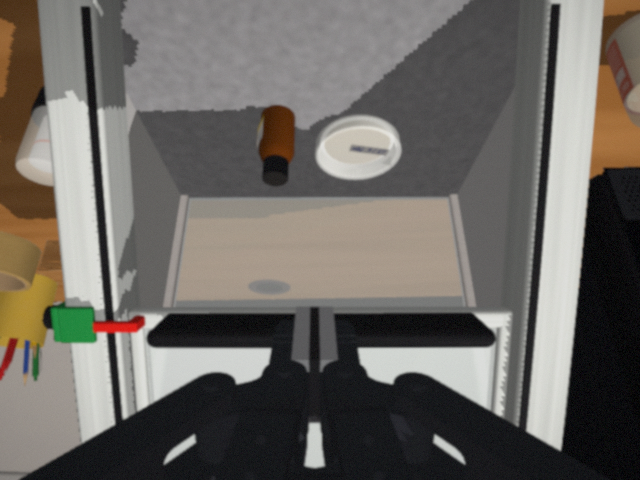

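v9 shows the pointer tip at (96,327) against the green mark at (73,324), which is level. The bottle and dish are still standing and the fingers are clear of the lip. Handing in.

```bash
python3 -c "
from h import *
print(bot.job_done())"
```

```text
the job is handed in; nothing more can be done
None
```

The window is pushed up level with the green mark and left standing there. I used the shut fingers flat under the black lip, in two pushes with a look in between, then withdrew down and out. I handed the job in at about 13.5 s.

- **Level:** colour measurement from the wrist and top cameras puts the pointer tip at 134.1 mm and the mark at 133.5 mm up the slope. The networks give 134.4 mm and 134.6 mm. The two disagree on the sign but both are within about 1 mm. The wrist camera's own reading put the tip about 1.6 mm high.
- **Contact:** the end-of-move readings during the pushes showed at most about 8 N at the wrist. After withdrawal the wrist force was near zero, with the fingers about 50 mm in front of the lip. The yellow top was never approached.
- **Things around it:** in the last picture the oil bottle and dish stand inside as before, the parts of the can and dropper bottle that show look undisturbed, and the mark has not moved.
- **What went off plan:** both backward moves (the first approach and the first withdrawal) came up against joint 2's range limit. The arm only came as far as it could, and there was no sign of contact.

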